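# Prime the rinser and hold the tall tumbler down in its sprung ring

### The job

Get the tall upturned steel tumbler rinsed on the counter-top rinser: first press the rinser's round plunger right down to its stop and let it spring all the way up again, then take the taller of the two upturned tumblers from the drying mat, set it mouth-down and upright in the sprung ring cradle and press it down until the ring is at its stop. Finish while still holding the tumbler there with the ring fully pressed down; do not let go. Leave the short tumbler, the mug and the small jar where they stand.

Things in the scene. Friction and masses are not known exactly. Their poses are not given: they have to be found in the camera images.
- tumbler: the tall tumbler: plain steel cup, straight round wall 62 mm in outer diameter, 110 mm tall, wall 2.5 mm, about 0.15 kg, standing upside-down on the drying mat (open mouth down, closed bottom on top). The origin is the centre of the mouth (its underside as it stands); z points up. It can be gripped anywhere round the wall.
- tumbler_mid (a point): centre of the tall tumbler, on its axis, half-way up: 55 mm above its mouth and 55 mm below its closed top; z points up
- short_tumbler_mid (a point): bystander: the short tumbler, same steel and 62 mm diameter but only 75 mm tall, also upside-down on the mat, its centre 130 mm from the tall one's; which of the two places each has varies. The point is its centre, half-way up.
- mat: grey drying mat, 150 x 280 mm, 4 mm thick, fixed to the worktop; origin at the centre of its underside, the two tumblers stand along its y axis, 65 mm either side of the centre
- rinser: the rinser: grey plastic housing 150 mm (its x) by 250 mm (its y), 45 mm high, fixed to the worktop; origin at the centre of its underside, z up. On its top, on its centre line: the ring cradle at y = -50 mm and the plunger at y = +82 mm in its own frame.
- cradle_seat (a point): centre of the ring cradle's seat (the upper side of its spokes), on which the tumbler's mouth comes to rest; moves with the ring; z up. 71 mm above the worktop when the ring is up. Round it stands a black collar, inside diameter 68 mm, flared to about 82 mm at the mouth, 20 mm high above the seat; outside diameter 88 mm. A small nozzle of 12 mm diameter stands in the middle, below or just above the seat.
- cradle (a joint): downward travel of the ring cradle on its spring, m: 0 = up, 0.016 = at its lower stop. The spring takes about 4 N to start and 12 N at the stop; it does not sink under the tumbler's weight alone and springs up when let go.
- plunger_top (a point): centre of the top of the plunger's black mushroom head, 38 mm in diameter, 105 mm above the worktop when up; moves with the plunger; z up
- plunger (a joint): downward travel of the plunger, m: 0 = up, 0.014 = at its lower stop. The spring takes about 2 N to start and 7 N at the stop; it springs up when let go.
- mug_mid (a point): bystander: white mug, 82 mm in diameter, 94 mm tall, behind the work; centre half-way up
- jar_mid (a point): bystander: small spice jar with a white cap, 40 mm in diameter, 71 mm tall, to the right; centre half-way up
Mind the look-alikes: they are no part of the job. Leave any blue, turquoise or yellow look-alike of the tumbler alone.

How it is judged (in metres and radians):
On the way, in this order (a step that is already met when the one before it is completed fails the run):
1. the plunger is pressed down to its stop (value of joint plunger above 0.0115 m), for 0.1 s.
2. the plunger is up again and the tall tumbler is lifted off the mat (value of joint plunger below 0.003 m and height (world z) of tumbler_mid above 0.09 m), for 0.1 s.
At the end, for the whole second after the job is handed in: The robot still holds the tall tumbler (over 2 N of contact); the ring is pressed down at least 13 of 16 mm; the tumbler sits on its seat (centre 55 mm +-4 mm above it, within 8 mm of its axis), upright within 0.1 rad, at rest; the plunger is up (within 3 mm) (value of joint cradle above 0.013 m and value of joint plunger below 0.003 m and horizontal distance between tumbler_mid and cradle_seat below 0.008 m and z of tumbler_mid in the frame of cradle_seat between 0.051 and 0.059 m and angle between tumbler_mid's own z axis and vertical below 0.1 rad and contact force between tumbler and the fingers above 2 N and linear speed of tumbler below 0.02 m/s); the arm keeps its last pose, push and grip.
It fails at once if the short tumbler is moved more than 30 mm (distance of short_tumbler_mid from where it was at the start of the episode above 0.03 m).
It fails at once if the mug is moved more than 30 mm (distance of mug_mid from where it was at the start of the episode above 0.03 m).
It fails at once if the small jar is moved more than 30 mm (distance of jar_mid from where it was at the start of the episode above 0.03 m).
It also fails if it takes over 54 s, if anything falls off the work surface, if the arm or the gripper's body presses on something with over 40 N, if the wrist force passes 120 N, or if a joint passes its speed limit or range.

### The arm

A 7-joint arm with a two-finger parallel gripper is mounted at the origin on a cart in front of the work surface, level with it; the furniture and walls round the work are solid. World frame = base frame: x ahead of the robot, y to its left, z up, the work surface at z = 0. Lengths are in m, angles in degrees, forces in N, time in s.
With the tool pointing down it reaches from about 0.4 to 0.75 m from the base axis. Payload 19.5 kg.
Tool frame: the origin (TCP) lies midway between the tips of the shut fingers; the grasp point (between the pads) lies 19 mm behind it (manip.grip_depth is the distance from the TCP to the grasp point, in m); z points along the fingers, y is the line along which they close (so a half turn about z gives the same grasp; the last joint's range is limited). The gripper opens to 85 mm and grips with 20 to 120 N. Pads are 22 mm wide; open, the fingers measure 114 mm over their backs; the gripper's body (76 mm by 85 mm) begins 54 mm behind the grasp point. The pads swing forward as they close: fully open they stand 13 mm farther back than shut.
Start: joints at [62.47, 40.479, -1.581, 85.061, 1.261, 54.483, -4.326], TCP at [0.244, -0.521, 0.231] pointing down, gripper open.
Joint ranges: [-155.06, 155.06], [-18.47, 123.98], [-90, 86.84], [0, 140.48], [-83.41, 263.41], [0, 116], [-161.91, 161.91]. Speed limits (degrees/s): [108.29, 108.29, 147.25, 147.25, 172.46, 172.46, 172.46].

### API

Orientations are given as [roll, pitch, yaw] about the fixed x, y, z axes, in that order (R = Rz(yaw) Ry(pitch) Rx(roll)).
In Python, from plant import manip, eyes gives the robot as it stands. The module is installed in compiled form; this text tells all that it offers. Calls block until the motion is done:
- manip.reach(position, orientation): joint-space move of the TCP to a pose.
- manip.servo_line(position, ori=None, feed=0.15): straight line of the TCP; ori=None keeps the orientation; feed is the mean speed in m/s.
- manip.move_j(angles): joint-space move.
- manip.grip(opening): finger opening in m; the grip force is fixed at half the most; returns when the fingers have stopped.
- manip.dwell(seconds).
- manip.inverse_kinematics(position, orientation): joint angles nearest the present ones, or None.
- manip.read_state(): the state.
- eyes.grab_frame(name): name is "scene" or "top" or "wrist"; returns (picture, depth): 420x560x3 uint8, blue, green, red; 420x560 float32, m along the optical axis (not along the pixel's ray), 0 where there is no reading.
- eyes.camera_params(name): a dict with "fx", "fy", "cx", "cy" (pixels), "k1" (the pictures are not rectified: a ray, as slopes to the right and down, at radius r is drawn at 1 + k1 r^2 times it, then the intrinsics apply), "R" (3x3) and "t" (3): a world point X has camera coordinates R X + t. Camera axes: x right, y down, z forward; pixel columns grow to the right and rows downward; lengths in m; the calibration is good to about 2 mm. A picture is of the moment at which its call begins: read the wrist's pose just before it. camera_params takes no time and is no camera call; for the wrist camera it gives the pose at the moment of the call.
A pose or a line that the arm cannot do raises manip.PlanningError and nothing moves.
- manip.hand_in(): hands the job in; it is judged then, once.
The state is a dict: "time": time; "joint_pos": joint angles; "dq": joint speeds; "joint_efforts": joint torques, N m; "tcp_pos": TCP position; "orientation": TCP orientation; "ft_force": force on the tool from outside, world axes, zero at the start; "torque": the same for the moment, N m; "width": finger opening in m; "finger_force": force on a finger pad.
Only numpy, scipy, OpenCV 4.12 (cv2) and the standard library are available. Lean on these libraries where they do the work, as an engineer would, in place of code of your own. Each camera call takes 0.05 s, during which the arm holds its last target. There are 200 camera calls.

## Working session

There is one attempt and no reset: what is moved stays moved. The work goes in short steps, each a Python script; the robot and the scene stay as the last script left them, time stands still between calls to the robot, and variables do not carry over. Pictures are saved under pics/ and viewed, at most 10 in all, crops included, and the job is handed in when it is done.

```bash
mkdir -p pics; cat > h.py <<'E'
import numpy as np, cv2
from plant import manip, eyes
def world(name, fr=None, P=None):
    """full per-pixel world map"""
    P=P or eyes.camera_params(name); im,d=fr if fr is not None else eyes.grab_frame(name)
    K=np.array([[P['fx'],0,P['cx']],[0,P['fy'],P['cy']],[0,0,1.]])
    v,u=np.mgrid[:420,:560]
    n=cv2.undistortPoints(np.stack([u,v],-1).reshape(-1,1,2).astype(np.float64),K,np.array([P['k1'],0,0,0.])).reshape(420,560,2)
    C=np.concatenate([n*d[...,None],d[...,None]],-1)
    W=(C-np.asarray(P['t']).ravel())@np.asarray(P['R'])
    W[d<=0]=np.nan
    return im,W
E
python3 - <<'E'
from h import *
for n in('scene','top'):
    im,W=world(n); np.save(n+'.npy',W); cv2.imwrite(f'pics/{n}.png',im)
    P=eyes.camera_params(n); print(n,-np.array(P['R']).T@np.ravel(P['t']))
s=manip.read_state(); print(s['time'],s['tcp_pos'],s['orientation'],s['ft_force'],s['width'],manip.grip_depth)
E
```

```text
scene [-0.34339955  0.67242186  1.22524562]
top [-0.07584917  0.09335278  1.48268548]
0.1 [ 0.2442208  -0.52032414  0.23090376] [-1.79947385e+02  4.46728701e-04  2.51409415e+01] [-0.09763479  0.18805612 -0.40015256] 0.08559748178463954 0.0187
```

View pics/scene.png

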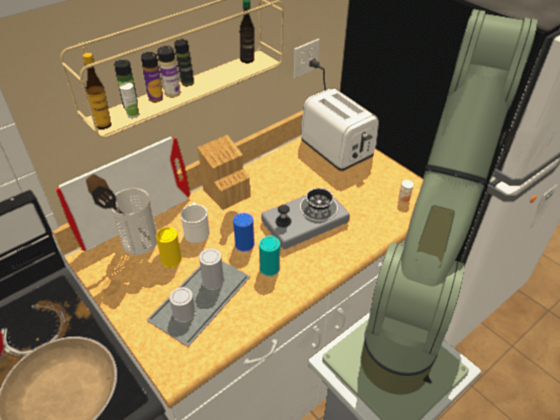

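View pics/top.png

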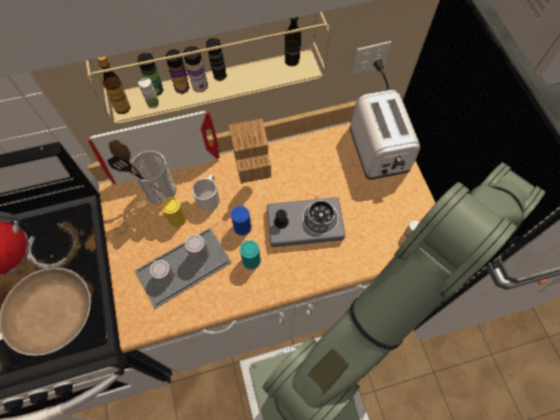

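The steel tumblers on the mat are at scene (211,268) and (181,303), or top (195,244) and (160,270). The blue (244,232), turquoise (270,255) and yellow (168,247) cups are look-alikes. The rinser is at scene (305,218), with its plunger at (283,213) and ring at (319,203). The tumbler at (211,268) looks taller, so I'll measure it and confirm with a crop.

```bash
python3 - <<'E'
from h import *
W={n:np.load(n+'.npy') for n in('scene','top')}
def top(n,u,v,r=14,band=.006):
    p=W[n][v-r:v+r,u-r:u+r].reshape(-1,3); p=p[np.isfinite(p[:,2])]
    z=np.percentile(p[:,2],97); q=p[p[:,2]>z-band]
    c,R=cv2.minEnclosingCircle(q[:,:2].astype(np.float32))
    print(n,(u,v),'ztop %.3f'%z,'c',np.round(c,4),'mean',q[:,:2].mean(0).round(4),'R %.3f'%R,len(q))
for u,v in((195,241),(160,267)): top('top',u,v)
for u,v in((211,258),(181,297)): top('scene',u,v)
top('top',281,216,10);top('scene',283,210,9)
top('top',320,216,22);top('scene',319,198,20)
for nm,uv in dict(blue=(241,213),turq=(250,250),mug=(205,190),yellow=(174,208),jar=(413,229)).items(): print(nm,end=' ');top('top',*uv)
# mat and rinser outlines from heights in top view
w=W['top']; v,u=np.mgrid[:420,:560]
for nm,(a,b,c,d),(lo,hi) in(('mat',(130,235,225,310),(.002,.0065)),('rinser',(262,350,192,256),(.040,.050))):
    m=(u>a)&(u<b)&(v>c)&(v<d)&(w[...,2]>lo)&(w[...,2]<hi)
    r=cv2.minAreaRect(w[m][:,:2].astype(np.float32)*1000); print(nm,r,m.sum(), cv2.boxPoints(r).round())
im=cv2.imread('pics/scene.png')
cv2.imwrite('pics/crop1.png',cv2.resize(im[170:350,140:360],None,fx=3.3,fy=3.3,interpolation=cv2.INTER_CUBIC))
E
```

```text
top (195, 241) ztop 0.118 c [0.5083 0.2044] mean [0.5077 0.2043] R 0.031 207
top (160, 267) ztop 0.084 c [0.4694 0.3279] mean [0.4703 0.3262] R 0.031 199
scene (211, 258) ztop 0.116 c [0.5063 0.2047] mean [0.506  0.2027] R 0.033 267
scene (181, 297) ztop 0.081 c [0.4682 0.3262] mean [0.4674 0.3265] R 0.032 298
top (281, 216) ztop 0.109 c [ 0.5323 -0.0811] mean [ 0.5325 -0.0801] R 0.018 78
scene (283, 210) ztop 0.107 c [ 0.5282 -0.0828] mean [ 0.5286 -0.0816] R 0.020 74
top (320, 216) ztop 0.091 c [ 0.5102 -0.2116] mean [ 0.5149 -0.2132] R 0.045 167
scene (319, 198) ztop 0.090 c [ 0.5081 -0.2134] mean [ 0.5166 -0.221 ] R 0.047 143
blue top (241, 213) ztop 0.114 c [0.5679 0.0457] mean [0.5677 0.0468] R 0.031 183
turq top (250, 250) ztop 0.114 c [0.444  0.0468] mean [0.4443 0.0464] R 0.031 220
mug top (205, 190) ztop 0.096 c [0.6975 0.1361] mean [0.6958 0.1364] R 0.043 88
yellow top (174, 208) ztop 0.114 c [0.6594 0.2533] mean [0.6586 0.253 ] R 0.031 195
jar top (413, 229) ztop 0.745 c [ 0.1689 -0.2361] mean [ 0.1679 -0.2319] R 0.013 56
mat ((488.9529113769531, 270.1805419921875), (358.4429016113281, 285.2138671875), 74.01531219482422) 2565 [[303. 137.]
 [577.  59.]
 [675. 403.]
 [401. 482.]]
rinser ((517.6134033203125, -160.9015350341797), (248.89418029785156, 151.3311309814453), 80.1973648071289) 1985 [[ 422. -271.]
 [ 571. -296.]
 [ 613.  -51.]
 [ 464.  -25.]]
```

View pics/crop1.png

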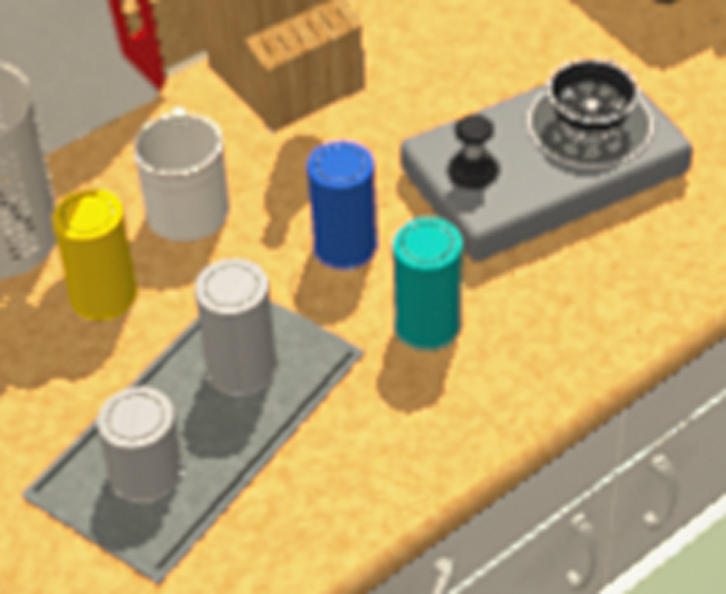

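The taller one is at crop (233,325). Its top is at 0.117 m, against 0.083 m for the short one, and it is plain steel on the mat. Rinser geometry agrees with both direct measurements: plunger about (0.531,-0.081), cradle about (0.509,-0.211). Next I'll move over the rinser and refine with the wrist camera.

```bash
python3 - <<'E'
from h import *
for y in (107,-73,17,-163,25,80,-10): 
    print(y,[None if (q:=manip.inverse_kinematics(p,[180,0,y])) is None else np.round(q).astype(int).tolist() for p in([.508,.2045,.06],[.509,-.211,.11],[.531,-.081,.09])])
manip.grip(0.0)
manip.reach([.47,-.15,.33],[180,0,25])
P=eyes.camera_params('wrist'); fr=eyes.grab_frame('wrist'); im,W=world('wrist',fr,P)
cv2.imwrite('pics/w1.png',im); np.save('w1.npy',W)
s=manip.read_state(); print(s['time'],s['tcp_pos'],s['ft_force'],s['width'])
E
```

```text
107 [[-22, 53, -6, 100, 11, 28, -19], [26, 49, -14, 98, 18, 36, 20], [13, 50, -15, 101, 21, 32, 2]]
-73 [[-41, 57, 31, 101, -47, 36, -144], [6, 51, 27, 98, -35, 39, -111], [-9, 53, 28, 102, -40, 35, -120]]
17 [[-32, 54, 13, 100, -23, 28, -77], [17, 48, 3, 98, -5, 34, -50], [2, 50, 6, 102, -9, 29, -59]]
-163 [[-11, 55, -29, 100, 42, 36, 43], [40, 53, -41, 97, 45, 48, 85], [24, 53, -37, 101, 46, 42, 70]]
25 [[-31, 54, 11, 100, -20, 28, -72], [18, 48, 2, 98, -2, 34, -43], [3, 49, 4, 102, -6, 29, -54]]
80 [[-25, 53, 0, 100, 1, 27, -36], [24, 48, -9, 98, 11, 35, -1], [10, 49, -8, 101, 13, 30, -17]]
-10 [[-35, 55, 19, 101, -32, 30, -95], [14, 49, 10, 98, -14, 34, -68], [-1, 50, 12, 102, -18, 30, -77]]
2.55 [ 0.46975446 -0.15096051  0.32978176] [ 0.03007346 -0.17675503  1.00868279] 0.00011760916220794821
```

View pics/w1.png

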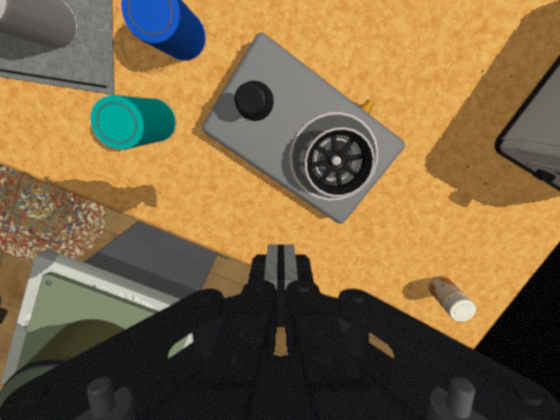

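The wrist view shows the plunger head at (254,100), the ring at (339,161) with its nozzle at (337,160), and the jar at (455,300), clear of the work.

```bash
python3 - <<'E'
from h import *
W=np.load('w1.npy'); v,u=np.mgrid[:420,:560]
def circ(u0,v0,r,lo,hi):
    m=(np.hypot(u-u0,v-v0)<r)&(W[...,2]>lo)&(W[...,2]<hi); q=W[m]
    c,R=cv2.minEnclosingCircle(q[:,:2].astype(np.float32)); print(np.round(c,4),round(R,4),q.mean(0).round(4),m.sum())
circ(254,100,26,.098,.112)
circ(339,161,45,.083,.097)
circ(337,160,7,.055,.09)
m=(u>200)&(u<410)&(v>25)&(v<230)&(W[...,2]>.041)&(W[...,2]<.049)
r=cv2.minAreaRect(W[m][:,:2].astype(np.float32)*1000);print(r)
c=np.array(r[0])/1e3;a=np.deg2rad(r[2]);
for a in(a,a+np.pi/2):
    d=np.array([np.cos(a),np.sin(a)]); d*=np.sign(d[1])
    print(c+.082*d,c-.05*d)
E
```

```text
[ 0.533  -0.0819] 0.0189 [ 0.5331 -0.0823  0.105 ] 882
[ 0.5103 -0.2117] 0.0442 [ 0.5111 -0.2143  0.0884] 1456
[ 0.5104 -0.2141] 0.0091 [ 0.511  -0.2127  0.066 ] 129
((519.1700439453125, -162.42880249023438), (246.51913452148438, 146.69338989257812), 79.94676971435547)
[ 0.53348421 -0.08168783] [ 0.51044189 -0.2116611 ]
[ 0.43842907 -0.14811463] [ 0.56840234 -0.17115695]
```

Everything agrees within 1 mm: plunger (0.533,-0.082) and cradle (0.5104,-0.2118). Now I'll press the plunger.

```bash
python3 - <<'E'
from h import *
O=[180,0,60]
manip.reach([.533,-.082,.125],O)
f0=manip.read_state()['ft_force'][2]
manip.servo_line([.533,-.082,.095],O,feed=.05)
z=.095
while z>.084:
    s=manip.read_state(); f=s['ft_force'][2]-f0
    print('%.4f tcp %.4f f %.2f'%(z,s['tcp_pos'][2],f))
    if f>12: break
    z-=.0015; manip.servo_line([.533,-.082,z],O,feed=.02)
manip.dwell(.3); print(manip.read_state()['tcp_pos'],manip.read_state()['ft_force']-0)
manip.servo_line([.533,-.082,.16],O,feed=.1)
s=manip.read_state(); print(s['time'],s['ft_force'],f0)
manip.grip(.085)
# look at tumblers from the wrist
manip.reach([.42,.14,.34],[180,0,107])
P=eyes.camera_params('wrist'); fr=eyes.grab_frame('wrist'); im,W=world('wrist',fr,P)
cv2.imwrite('pics/w2.png',im); np.save('w2.npy',W); print(manip.read_state()['time'])
E
```

```text
0.0950 tcp 0.0950 f 5.98
0.0935 tcp 0.0935 f 5.34
0.0920 tcp 0.0921 f 6.45
0.0905 tcp 0.0916 f 30.63
[ 0.53331117 -0.08223438  0.09167006] [-4.60545141 -1.66189971 31.37535174]
6.0917 [-0.752046   -0.37029684 -0.51256416] 0.12281198843394509
8.1
```

View pics/w2.png

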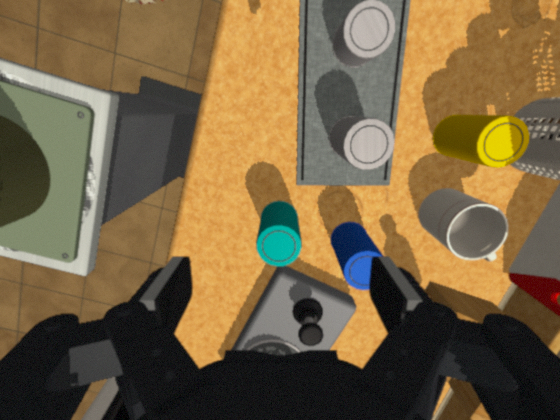

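The plunger reached its stop (force jumped to 30 N at z = 0.0916) and sprang back. In this view the mat tumblers are at (368,144) and (368,28), so I'll measure both.

```bash
python3 - <<'E'
from h import *
W=np.load('w2.npy'); v,u=np.mgrid[:420,:560]
for u0,v0 in((368,144),(368,28)):
    m=(np.hypot(u-u0,v-v0)<30); z=np.nanpercentile(W[m][:,2],90); m&=abs(W[...,2]-z)<.004
    c,R=cv2.minEnclosingCircle(W[m][:,:2].astype(np.float32)); print(np.round(c,4),R,z,W[m].mean(0),m.sum())
E
```

```text
[0.5086 0.205 ] 0.030401144176721573 0.11459568853008957 [0.50787146 0.20532646 0.11369109] 2042
[0.4701 0.328 ] 0.030703909695148468 0.07987153868641496 [0.46993394 0.32827183 0.07875423] 2381
```

```bash
python3 - <<'E'
from h import *
O=[180,0,107]; T=[.5083,.2051]; C=[.5104,-.2118]
manip.reach([*T,.16],O)
manip.servo_line([*T,.060],O,feed=.12)
manip.grip(.05)
s=manip.read_state(); print(s['time'],s['width'],s['finger_force'],s['tcp_pos'])
manip.servo_line([*T,.226],O,feed=.15)
manip.servo_line([*C,.226],O,feed=.2)
s=manip.read_state(); print(s['time'],s['width'],s['finger_force'],s['ft_force'],s['tcp_pos'])
P=eyes.camera_params('wrist'); im,W=world('wrist',None,P)
cv2.imwrite('pics/w3.png',im); np.save('w3.npy',W)
im,W=world('scene'); cv2.imwrite('pics/s3.png',cv2.resize(im[120:300,200:420],None,fx=3.3,fy=3.3)); np.save('s3.npy',W)
E
```

```text
10.275 0.06128338292802311 61.959595531225204 [0.50879736 0.20524779 0.0608979 ]
13.7667 0.061286727561997406 65.28644051402807 [-0.59479102 -0.24636192 -2.15150468] [ 0.51054674 -0.21110114  0.22609206]
```

View pics/s3.png

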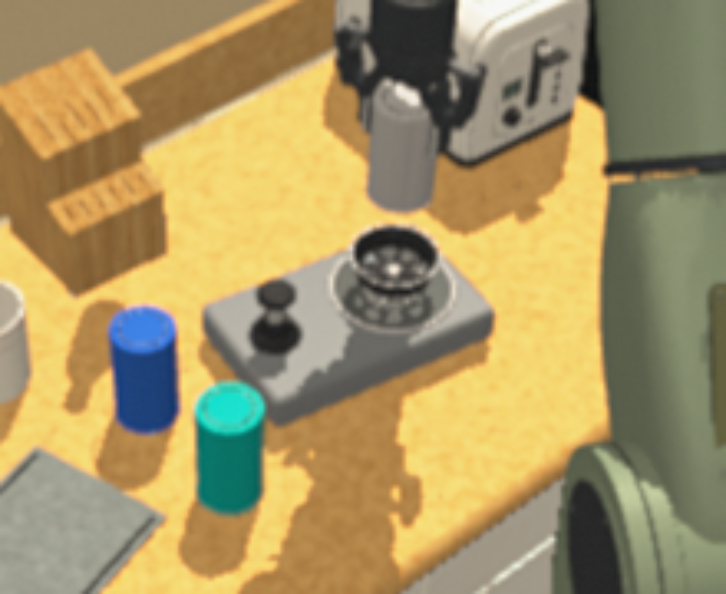

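View pics/w3.png

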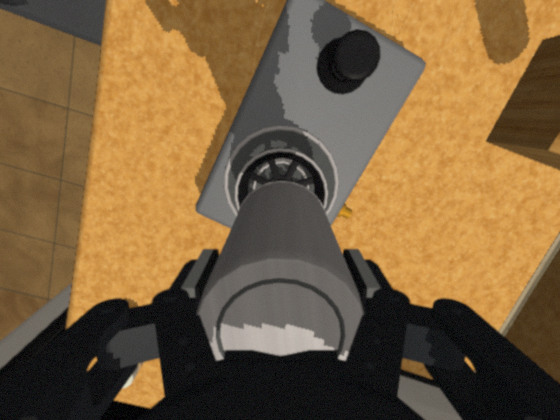

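The tumbler is held upright above the ring (wrist ring centre about (283,185), tumbler wall above it). I'll check its axis with a cylinder fit on the depth.

```bash
cat > fit.py <<'E'
from h import *
from scipy.optimize import least_squares
def fit(W,c0,zlo,zhi):
    m=(np.hypot(W[...,0]-c0[0],W[...,1]-c0[1])<.045)&(W[...,2]>zlo)&(W[...,2]<zhi); q=W[m]; zm=(zlo+zhi)/2
    f=lambda p:np.hypot(q[:,0]-p[0]-p[2]*(q[:,2]-zm),q[:,1]-p[1]-p[3]*(q[:,2]-zm))-.031
    r=least_squares(f,[*c0,0,0],loss='soft_l1',f_scale=.001)
    print('centre',r.x[:2].round(4),'tilt',r.x[2:].round(4),'rms',np.sqrt(np.median(r.fun**2)).round(4),len(q),'zmin',q[:,2].min())
E
python3 - <<'E'
from fit import *
for n in('w3','s3'):
    W=np.load(n+'.npy'); fit(W,[.5104,-.2115],.165,.215)
E
```

```text
centre [ 0.5103 -0.2117] tilt [-0.0067 -0.0081] rms 0.0001 1606 zmin 0.1686610070154969
centre [ 0.5099 -0.2144] tilt [-0.036   0.0208] rms 0.0012 244 zmin 0.16553850703313586
```

Centred within 1 mm, with tilt about 0.01 rad. Now I'll lower it and press with force checks.

```bash
python3 - <<'E'
from fit import *
O=[180,0,107]; C=[.5104,-.2118]
f0=np.array(manip.read_state()['ft_force'])
manip.servo_line([*C,.150],O,feed=.1)
z=.150
def rep():
    s=manip.read_state(); f=np.array(s['ft_force'])-f0
    print('%.4f tcp %s f %s w %.4f ff %.0f'%(z,np.round(s['tcp_pos'],4),f.round(1),s['width'],s['finger_force'])); return f
while z>.104:
    z-=.004 if z>.119 else .0015
    manip.servo_line([*C,z],O,feed=.04); f=rep()
    if f[2]>20 or np.hypot(*f[:2])>15: break
print(manip.read_state()['time'])
im,W=world('wrist'); cv2.imwrite('pics/w4.png',im); fit(W,C,.13,.155)
im,W=world('scene'); cv2.imwrite('pics/s4.png',cv2.resize(im[120:300,200:420],None,fx=3.3,fy=3.3))
E
```

```text
0.1460 tcp [ 0.5104 -0.2118  0.146 ] f [ 1.  -0.1  0.5] w 0.0614 ff 65
0.1420 tcp [ 0.5103 -0.2118  0.1418] f [0.9 0.3 0.2] w 0.0612 ff 65
0.1380 tcp [ 0.5103 -0.2117  0.1378] f [ 0.4  0.2 -0.2] w 0.0610 ff 65
0.1340 tcp [ 0.5103 -0.2118  0.1338] f [ 1.  -1.   0.2] w 0.0614 ff 65
0.1300 tcp [ 0.5103 -0.2118  0.1298] f [ 0.4 -0.2  0.1] w 0.0610 ff 65
0.1260 tcp [ 0.5107 -0.2118  0.1261] f [2.3 0.2 5.6] w 0.0616 ff 66
0.1220 tcp [ 0.5107 -0.2118  0.1222] f [2.3 0.1 7. ] w 0.0612 ff 66
0.1180 tcp [ 0.5106 -0.2118  0.1183] f [1.9 0.8 8.7] w 0.0608 ff 66
0.1165 tcp [ 0.5107 -0.2118  0.1169] f [ 1.4 -0.4  9.5] w 0.0612 ff 66
0.1150 tcp [ 0.5107 -0.2118  0.1154] f [ 1.  -0.6 10.4] w 0.0609 ff 66
0.1135 tcp [ 0.5107 -0.2119  0.114 ] f [ 0.9  0.6 12.5] w 0.0609 ff 66
0.1120 tcp [ 0.5107 -0.2118  0.1125] f [ 1.1  0.7 11.5] w 0.0612 ff 66
0.1105 tcp [ 0.5108 -0.212   0.1116] f [-1.4  0.7 23.6] w 0.0612 ff 67
18.025
centre [ 0.51   -0.2125] tilt [-0.0074 -0.002 ] rms 0.0005 4933 zmin 0.13001106139103702
```

View pics/s4.png

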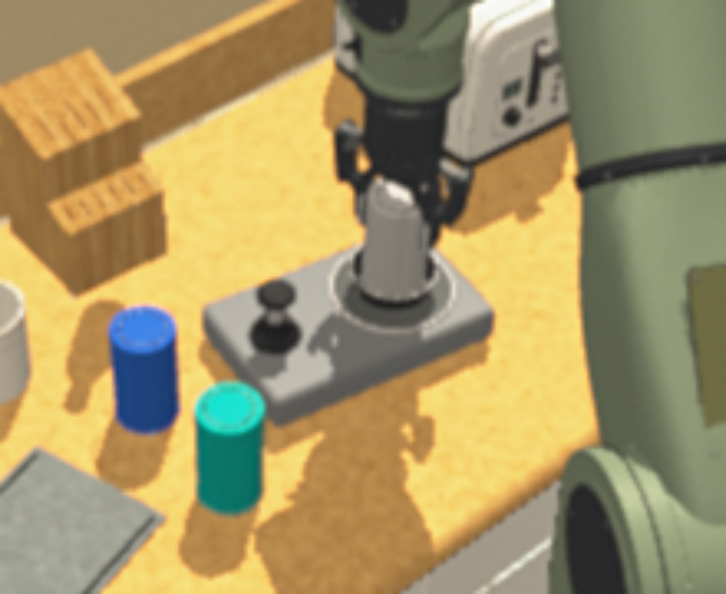

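The tumbler sits upright in the ring at crop (390,290). Spring force rose smoothly from 5.6 N and jumped to 23.6 N at the stop, after about 16 mm of travel. I'll check it stays steady and hand in.

```bash
python3 - <<'E'
from h import *
manip.dwell(.8); s=manip.read_state(); print(s['time'],s['tcp_pos'],s['ft_force'],s['finger_force'])
print(manip.hand_in())
E
```

```text
18.925 [ 0.51081843 -0.21194044  0.11163124] [-1.5310049   0.28705242 20.27939026] 66.7742333561182
the job is handed in; nothing more can be done
None
```

I pressed the plunger to its stop and let it spring back, then set the tall tumbler upright in the ring cradle and handed in at about 19 s, still gripping it with the ring at its stop; the verdict was not shown.

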